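# Stow a carton in the push-to-open drawer

### The arm

A 7-joint arm with a two-finger parallel gripper is mounted at the origin on a cart in front of the work surface, level with it; the furniture and walls round the work are solid. World frame = base frame: x ahead of the robot, y to its left, z up, the work surface at z = 0. Lengths are in m, angles in rad, forces in N, time in s.
With the tool pointing down it reaches from about 0.4 to 0.85 m from the base axis. Payload 10.4 kg.
Tool frame: the origin (TCP) lies midway between the tips of the shut fingers; the grasp point (between the pads) lies 19 mm behind it; z points along the fingers, y is the line along which they close (so a half turn about z gives the same grasp; the last joint's range is limited). The gripper opens to 87 mm and grips with 3 to 60 N. Pads are 19 mm wide; open, the fingers measure 117 mm over their backs; the gripper's body (75 mm by 190 mm) begins 51 mm behind the grasp point.
Start: joints at [1.099, 0.332, -0.065, 1.46, 0.022, 1.35, -0.088], TCP at [0.271, -0.563, 0.223] pointing down, gripper open.
Joint ranges: [-2.6, 2.6], [-0.5, 2.12], [-1.47, 1.34], [0.16, 2.42], [-1.27, 4.41], [0.06, 2.06], [-2.6, 2.6]. Speed limits (rad/s): [2.22, 2.22, 2.79, 2.79, 3.14, 3.14, 3.14].

### API

Orientations are given as a unit quaternion [x, y, z, w].
In Python, from bench import sensors, eyes, order gives the robot as it stands.
- The arm moves only by the tool arm_command, never from a script. Its argument "steps" is a list of rows, each an object with "rot": the turn, a rotation vector about the world's x, y, z in degrees, a list of three; "slide": the shift along the world's x, y, z in m, a list of three; "grip": the opening, from 0 (shut) to 1 (fully open). A call has exactly 8 rows; each row shifts and turns the commanded pose from where the row before left it; what a row does not reach is not made up. A row lasts 1/8 s, in which the tool goes at most 62.5 mm and 10.7 degrees, less where a joint would pass 70% of its speed; a pose out of reach is approached as far as the arm can. A call with a gripper value outside its range is refused whole. The fingers move at their own pace and stop on an object; "newtons" is the grip in N (left out, the last holds). Time passes only in rows, so rows that do not move let the fingers close, or fill a call up. It gives the time, the measured TCP pose, the force, the opening and the grip force at its end, in the units of the state.
- sensors.read_state(): the state, without advancing time (a new reading comes with each control period).
- eyes.camera(name): name is "scene" or "top"; returns a dict with "pixels" (420x560x3 uint8, red, green, blue), "intrinsics" (3x3 intrinsics, pixels), "k1" (the pictures are not rectified: a ray, as slopes to the right and down, at radius r is drawn at 1 + k1 r^2 times it, then the intrinsics apply), "pose" (4x4, takes a point from camera to world coordinates). Camera axes: x right, y down, z forward; pixel columns grow to the right and rows downward; lengths in m; the calibration is good to about 2 mm. A picture is of the moment at which its call begins. There is no depth.
- order.close_job(): hands the job in; it is judged then, once.
Trained networks look in a picture, given as the dict that the camera call returned (one of the last four; its "shot" number tells which), for a name from the list of things; names that differ only in an ending like _2 or _b are one class to them, and where a whole thing is asked for, a point or a joint stands for the part that bears it (a point fixed in the world has none). Each returns a list of dicts, best first, with "conf" (0 to 1); they miss things now and then, are a little off and sometimes report something else, mostly with a low value. They report only what shows in the picture. A call takes as long as a camera call. They do not tell look-alikes from the thing itself.
- eyes.look_for(name, picture): "bbox" ([left, top, right, bottom] in pixels, round what is visible of it).
The state is a dict: "time": time; "joint_positions": joint angles; "joint_vel": joint speeds; "joint_torque": joint torques, N m; "ee_pos": TCP position; "eef_rot": TCP orientation; "ft_force": force on the tool from outside, world axes, zero at the start; "torque": the same for the moment, N m; "width": finger opening in m; "grip_force": force on a finger pad.
Only numpy, scipy, OpenCV 4.12 (cv2) and the standard library are available. Lean on these libraries where they do the work, as an engineer would, in place of code of your own. Each camera call takes 0.05 s, during which the arm holds its last target. There are 200 camera calls.

### The job

Push on the flush front of the handleless drawer in the low white cabinet so that its touch latch lets it spring ajar, then pull the drawer open and put the small oblong carton inside it. Finally push the drawer shut, past flush, so that it latches and stays closed with its front flush, and leave everything else where it is.

Things in the scene. Friction and masses are not known exactly. Their poses are not given: they have to be found in the camera images.
- drawer (a joint): Drawer opening in m: 0 = latched, front flush with the cabinet's side edges (start); + = out (stop 0.125); - = in past flush (stop -0.009). Pushed in to the stop (or within 2 mm of it) and let back, it springs out to about 0.043 (ajar) in about 1 s; from there it slides freely and stays where left. Push it in to the stop again and back off: it returns to 0 and stays latched.
- drawer_front (a point): Centre of the drawer front's outer face. x points into the cabinet (the push), y along it, z up. Plain aluminium panel without handle, 172 wide, 76 high (top edge z = 0.085, as the cabinet's; the cabinet's top panel begins 11 mm behind it), 14 mm thick. When ajar there is a 54 mm gap behind it to the top panel: pinch its top edge from above or hook it. Slides at 1.5 N plus 15 N per m/s.
- drawer_floor (a point): Centre of the drawer's inner floor (z = 0.020); moves with it; axes as drawer_front, 75 mm behind the front's outer face. Inside 123 (x) by 152 mm (y); grey side and back walls rise 32 mm above the floor, the front 65 mm. With the drawer fully out all of the inside lies clear of the cabinet's top panel.
- cabinet: Low white metal cabinet with one drawer, fixed, 160 deep (x), 200 wide (y), 85 mm high. Origin: centre of its underside; x points from front to back. Place and direction vary. Latch: pushing in takes 5 to 10 N plus 45 N per m/s; more than 18 N in a slow push means the stop. A push that stops short springs out again; a second full push on a latched drawer releases it.
- carton: The small oblong folding carton to be put away, 53 x 88 x 30 mm, about 0.06 kg, lying flat. Origin: centre of its underside; x along the 53 mm side, y along the 88 mm side, z up. It is the only oblong carton; the other carton is nearly square and larger.
- tape_roll: Bystander: thick roll of surgical tape lying flat, 77 mm across, 25 mm high; origin under its centre. Loose.
- oximeter: Bystander: finger pulse oximeter, 34 x 58 x 31 mm; origin under its centre. Loose.
- square_carton: Bystander: larger, nearly square carton, 97 x 88 x 33 mm; origin under its centre. Loose.
Mind the look-alikes: they are no part of the job. What is shaped like the carton but orange is not meant.

How it is judged:
On the way, in this order (a step that is already met when the one before it is completed fails the run):
1. the drawer has been released and stands ajar (out by more than 30 mm) (value of joint drawer above 0.03 m), for 0.1 s.
2. the carton is in the open drawer (x of carton in the frame of drawer_floor between -0.06 and 0.06 m and y of carton in the frame of drawer_floor between -0.075 and 0.075 m and z of carton in the frame of drawer_floor between -0.01 and 0.05 m and value of joint drawer above 0.04 m), for 0.2 s.
At the end, for the whole second after the job is handed in: The drawer is latched shut, its front flush within 4 mm, with the carton at rest inside the drawer (its underside's centre within the inner floor and less than 50 mm above it) (value of joint drawer between -0.004 and 0.004 m and linear speed of carton below 0.02 m/s and x of carton in the frame of drawer_floor between -0.06 and 0.06 m and y of carton in the frame of drawer_floor between -0.075 and 0.075 m and z of carton in the frame of drawer_floor between -0.01 and 0.05 m); the robot touches nothing.
It fails at once if the thick tape roll was moved from its place (more than 30 mm) (distance of tape_roll from where it was at the start of the episode above 0.03 m).
It fails at once if the oximeter was moved from its place (more than 30 mm) (distance of oximeter from where it was at the start of the episode above 0.03 m).
It fails at once if the square carton was moved from its place (more than 30 mm) (distance of square_carton from where it was at the start of the episode above 0.03 m).
It also fails if it takes over 72 s, if anything falls off the work surface, if the arm or the gripper's body presses on something with over 40 N, if the wrist force passes 120 N, or if a joint passes its speed limit or range.

## Working session

There is one attempt and no reset: what is moved stays moved. The work goes in short steps, Python scripts to look and compute and a tool call to move; the robot and the scene stay as the last step left them, time stands still between calls to the robot, and variables do not carry over. Pictures are saved under pics/ and viewed, at most 10 in all, crops included, and the job is handed in when it is done.

Besides the shell and the picture viewer there is one more tool, called after ">>>" by a JSON object that holds its "op" and its "data". arm_command: Moves the arm, as the interface text tells. Its arguments: {"type":"object","properties":{"steps":{"type":"array","items":{"type":"object","properties":{"rot":{"type":"array","items":{"type":"number"}},"slide":{"type":"array","items":{"type":"number"}},"grip":{"type":"number"}}}},"newtons":{"type":"number"}},"required":["steps"]}

```bash
ls; mkdir -p pics
cat > h.py <<'E'
import numpy as np, cv2
from bench import sensors, eyes, order
def save(p,n): cv2.imwrite('pics/'+n,cv2.cvtColor(p['pixels'],cv2.COLOR_RGB2BGR))
def ray(p,u,v):
    K=np.array(p['intrinsics']);T=np.array(p['pose'])
    d=np.array([(u-K[0,2])/K[0,0],(v-K[1,2])/K[1,1]]);s=d.copy()
    for _ in range(20): s=d/(1+p['k1']*(s@s))
    return T[:3,3],T[:3,:3]@np.array([*s,1])
def at_z(p,u,v,z):
    o,d=ray(p,u,v);return o+d*(z-o[2])/d[2]
def proj(p,X):
    K=np.array(p['intrinsics']);T=np.array(p['pose'])
    c=T[:3,:3].T@(np.array(X)-T[:3,3]);s=c[:2]/c[2];s=s*(1+p['k1']*(s@s))
    return np.array([K[0,0]*s[0]+K[0,2],K[1,1]*s[1]+K[1,2]])
E
python3 - <<'E'
from h import *
print(sensors.read_state())
P={n:eyes.camera(n) for n in('top','scene')}
for n,p in P.items():
    save(p,n+'0.png');print(n,np.round(p['pose'],3).tolist(),p['k1'],p['intrinsics'])
    for t in('carton','drawer_front','cabinet','tape_roll','oximeter','square_carton'):
        print(t,[(np.round(r['bbox']).tolist(),round(r['conf'],2)) for r in eyes.look_for(t,p)][:3])
cv2.imwrite('pics/both0.png',np.hstack([cv2.imread('pics/top0.png')]))
E
```

```text
pics
{'time': 0.0, 'joint_positions': array([ 1.09939343,  0.33290322, -0.06469517,  1.4609462 ,  0.02156364,
        1.34988492, -0.08850996]), 'joint_vel': array([ 1.28187565e-04, -9.26074880e-05, -1.19456303e-03,  3.14260908e-04,
       -6.24357937e-05, -9.63377841e-04, -6.52598298e-04]), 'joint_torque': array([ 1.36043677e-04, -6.23253322e+01,  2.48923281e-02, -3.89896595e+01,
       -6.14177040e-02,  3.97632702e-02,  1.35941045e-04]), 'ee_pos': array([ 0.27101478, -0.56275366,  0.221732  ]), 'eef_rot': array([ 9.74927377e-01,  2.22522100e-01, -1.76842137e-04, -7.02141689e-04]), 'ft_force': array([ 0.138047  , -0.09661334,  0.44372773]), 'torque': array([ 0.01564732,  0.03007288, -0.01664342]), 'grip_force': 0.0, 'width': 0.08676750990349325}
top [[0.016, -0.999, 0.044, 0.49], [-1.0, -0.016, 0.002, 0.001], [-0.001, -0.044, -0.999, 1.254], [0.0, 0.0, 0.0, 1.0]] 0.005850381557078619 [[498.89087649   0.         288.10924494]
 [  0.         498.89087649 204.12213987]
 [  0.           0.           1.        ]]
carton [([326.0, 187.0, 359.0, 227.0], 0.86), ([167.0, 202.0, 200.0, 241.0]
[... 203 characters left out ...]
]
square_carton [([138.0, 148.0, 188.0, 195.0], 0.55)]
scene [[-0.757, -0.277, 0.591, -0.092], [-0.653, 0.355, -0.669, 0.711], [-0.024, -0.893, -0.45, 0.539], [0.0, 0.0, 0.0, 1.0]] -0.007283058866613073 [[387.42000731   0.         281.16938331]
 [  0.         387.42000731 209.16572966]
 [  0.           0.           1.        ]]
carton [([198.0, 259.0, 242.0, 287.0], 0.96), ([296.0, 200.0, 325.0, 216.0], 0.67)]
drawer_front [([317.0, 163.0, 362.0, 192.0], 0.62)]
cabinet [([289.0, 150.0, 363.0, 193.0], 0.67)]
tape_roll [([284.0, 227.0, 312.0, 249.0], 0.64)]
oximeter [([240.0, 234.0, 256.0, 255.0], 0.55)]
square_carton [([138.0, 245.0, 195.0, 283.0], 0.63), ([318.0, 158.0, 357.0, 191.0], 0.61)]
```

Run:
```python
import cv2
a=cv2.imread('pics/top0.png')[100:290,110:510]
cv2.imwrite('pics/t0c.png',cv2.resize(a,None,fx=2,fy=2,interpolation=cv2.INTER_CUBIC))
```

```text
(no output)
```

View pics/t0c.png

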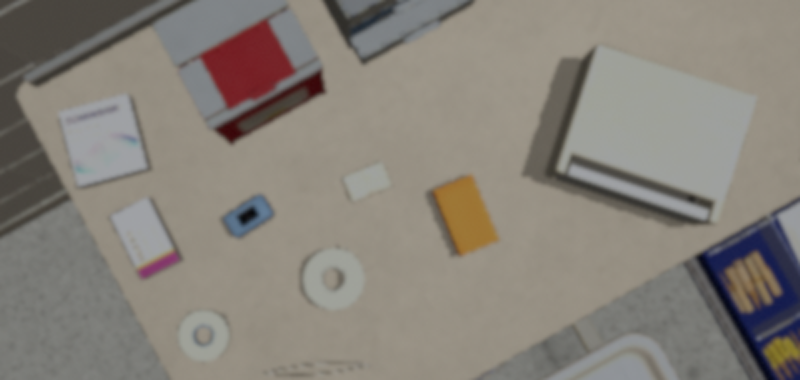

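View pics/scene0.png

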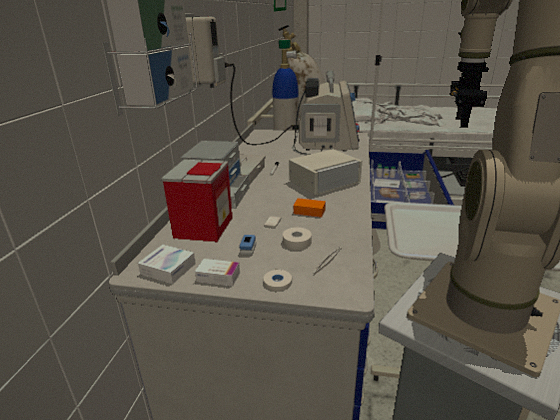

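The top crop shows the white/magenta carton at full-picture (182,218), the orange decoy at (342,207) and the thick tape roll at (277,239). The cabinet is at (440,165), with its bright front strip along the lower edge, facing the robot.

Run:
```python
from h import *
p=eyes.camera('top')
f=lambda x,y,z:at_z(p,110+x/2,100+y/2,z)
for n,c in dict(BL=(597,45),BR=(757,98),FR=(713,222),FL=(558,174)).items(): print(n,f(*c,.085).round(4))
for n,c in dict(a=(110,215),b=(152,198),c=(181,260),d=(142,278)).items(): print(n,f(*c,.03).round(4))
print('tape',f(333,279,.025),'oxi',f(248,216,.03),'orange',f(465,215,.03),'sq',f(104,141,.033))
# colour refine
im=p['pixels'];crop=im[190:250,155:210].astype(int)
hsv=cv2.cvtColor(im,cv2.COLOR_RGB2HSV)
print(im[165,440],im[165,400],im[190,430],im[215,180],im[240,230])
a=cv2.resize(cv2.cvtColor(im,cv2.COLOR_RGB2BGR)[110:225,375:500],None,fx=6,fy=5.2,interpolation=cv2.INTER_CUBIC)
b=cv2.resize(cv2.cvtColor(im,cv2.COLOR_RGB2BGR)[110:220,380:500],None,fx=5,fy=5,interpolation=cv2.INTER_CUBIC)
cc=cv2.resize(cv2.cvtColor(im,cv2.COLOR_RGB2BGR)[190:250,162:202],None,fx=5,fy=5,interpolation=cv2.INTER_CUBIC)
o=np.zeros((550,800,3),np.uint8);o[:550,:600]=b;o[:300,600:800]=cc
cv2.imwrite('pics/z1.png',o)
```

```text
BL [ 0.7391 -0.2788  0.085 ]
BR [ 0.679  -0.4672  0.085 ]
FR [ 0.5322 -0.4156  0.085 ]
FL [ 0.5856 -0.2339  0.085 ]
a [0.5309 0.3046 0.03  ]
b [0.5526 0.2536 0.03  ]
c [0.4771 0.2161 0.03  ]
d [0.4544 0.2633 0.03  ]
tape [0.456744   0.02963429 0.025     ] oxi [0.53237187 0.13518118 0.03      ] orange [ 0.53787271 -0.13116527  0.03      ] sq [0.62161581 0.31363878 0.033     ]
[158 160 154] [159 161 155] [76 74 69] [159 161 163] [150 143 131]
```

View pics/z1.png

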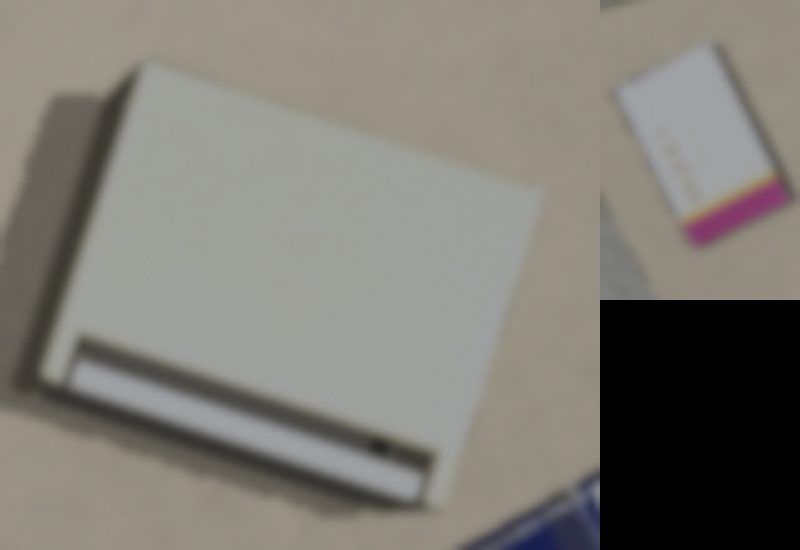

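The zoom gives cabinet top corners at crop (145,62), (542,190), (440,510) and (38,382), with the drawer front's outer edge from (70,392) to (418,502). The carton corners are at (13,90), (115,42), (193,195) and (95,247) in its inset.

Run:
```python
from h import *
p=eyes.camera('top')
def fit(uv,sc,off,z,w,name):
    # order: BL,BR,FR,FL ; frame x fwd, y left
    P=np.array([at_z(p,off[0]+u/sc,off[1]+v/sc,z)[:2] for u,v in uv])
    L=np.array([[w[0],w[1]],[w[0],-w[1]],[-w[0],-w[1]],[-w[0],w[1]]])/2
    c=P.mean(0);H=L.T@(P-c);a=np.arctan2(H[0,1]-H[1,0],H[0,0]+H[1,1])
    R=np.array([[np.cos(a),-np.sin(a)],[np.sin(a),np.cos(a)]])
    print(name,c.round(4),np.degrees(a).round(2),'res mm',((P-c-L@R.T)*1e3).round(1).tolist());return c,R
c,R=fit([(145,62),(542,190),(440,510),(38,382)],5,(380,110),.085,(.16,.2),'cab')
print('front',c+R@[-.08,0])
for q in [(70,392),(418,502)]: 
    X=at_z(p,380+q[0]/5,110+q[1]/5,.085)[:2];print('panel edge local',(R.T@(X-c)).round(4))
fit([(13,90),(115,42),(193,195),(95,247)],5,(162,190),.03,(.088,.053),'carton (x=long)')
```

```text
cab [ 0.6344 -0.3491] -17.31 res mm [[-1.2, -2.4], [0.4, 1.4], [1.6, 1.7], [-0.8, -0.7]]
front [ 0.55802475 -0.32534339]
panel edge local [-0.0803  0.0834]
panel edge local [-0.0786 -0.087 ]
carton (x=long) [0.5042 0.2602] 28.35 res mm [[-0.7, 1.1], [-1.4, -1.7], [1.6, -0.0], [0.5, 0.7]]
```

>>> {"op": "arm_command", "data": {"steps": [{"slide": [0.029,0.032,0],"rot": [0,0,5.88],"grip": 0},{"slide": [0.029,0.032,0],"rot": [0,0,5.88],"grip": 0},{"slide": [0.029,0.032,0],"rot": [0,0,5.88],"grip": 0},{"slide": [0.029,0.032,0],"rot": [0,0,5.88],"grip": 0},{"slide": [0.029,0.032,0],"rot": [0,0,5.88],"grip": 0},{"slide": [0.029,0.032,0],"rot": [0,0,5.88],"grip": 0},{"slide": [0.029,0.032,0],"rot": [0,0,5.88],"grip": 0},{"slide": [0.026,0.032,0],"rot": [0,0,5.88],"grip": 0}]}}

```text
time: 1.8
ee_pos: [0.5011, -0.306, 0.2227]
eef_rot: [0.804, 0.595, 0.0, 0.0]
ft_force: [0.2, 0.4, 0.5]
width: 0.0148
grip_force: 0.0
```

>>> {"op": "arm_command", "data": {"steps": [{"slide": [0,0,-0.03],"grip": 0},{"slide": [0,0,-0.03],"grip": 0},{"slide": [0,0,-0.03],"grip": 0},{"slide": [0,0,-0.03],"grip": 0},{"slide": [0,0,-0.03],"grip": 0},{"slide": [0,0,-0.03],"grip": 0},{"slide": [0.019,-0.006,0],"grip": 0},{"slide": [0.0095,-0.003,0],"grip": 0}]}}

```text
schema error: expected keys rot, slide, grip
```

>>> {"op": "arm_command", "data": {"steps": [{"slide": [0,0,-0.03],"rot": [0,0,0],"grip": 0},{"slide": [0,0,-0.03],"rot": [0,0,0],"grip": 0},{"slide": [0,0,-0.03],"rot": [0,0,0],"grip": 0},{"slide": [0,0,-0.03],"rot": [0,0,0],"grip": 0},{"slide": [0,0,-0.03],"rot": [0,0,0],"grip": 0},{"slide": [0,0,-0.03],"rot": [0,0,0],"grip": 0},{"slide": [0.019,-0.006,0],"rot": [0,0,0],"grip": 0},{"slide": [0.0095,-0.003,0],"rot": [0,0,0],"grip": 0}]}}

```text
time: 2.8
ee_pos: [0.5295, -0.3162, 0.0425]
eef_rot: [0.805, 0.593, 0.0, 0.0]
ft_force: [-0.5, 0.0, -0.2]
width: 0.0003
grip_force: 0.0
```

>>> {"op": "arm_command", "data": {"steps": [{"slide": [0.004,-0.0012,0],"rot": [0,0,0],"grip": 0},{"slide": [0.004,-0.0012,0],"rot": [0,0,0],"grip": 0},{"slide": [0.003,-0.001,0],"rot": [0,0,0],"grip": 0},{"slide": [0.002,-0.0006,0],"rot": [0,0,0],"grip": 0},{"slide": [0.002,-0.0006,0],"rot": [0,0,0],"grip": 0},{"slide": [0.002,-0.0006,0],"rot": [0,0,0],"grip": 0},{"slide": [0.002,-0.0006,0],"rot": [0,0,0],"grip": 0},{"slide": [0.001,-0.0003,0],"rot": [0,0,0],"grip": 0}]}}

```text
time: 3.8
ee_pos: [0.5476, -0.322, 0.0424]
eef_rot: [0.805, 0.593, -0.001, -0.001]
ft_force: [-7.3, 1.9, 4.7]
width: 0.0003
grip_force: 4.5
```

>>> {"op": "arm_command", "data": {"steps": [{"slide": [0.0015,-0.0005,0],"rot": [0,0,0],"grip": 0},{"slide": [0.0015,-0.0005,0],"rot": [0,0,0],"grip": 0},{"slide": [0.0015,-0.0005,0],"rot": [0,0,0],"grip": 0},{"slide": [0.001,-0.0003,0],"rot": [0,0,0],"grip": 0},{"slide": [0.001,-0.0003,0],"rot": [0,0,0],"grip": 0},{"slide": [0.0005,-0.0001,0],"rot": [0,0,0],"grip": 0},{"slide": [0,0,0],"rot": [0,0,0],"grip": 0},{"slide": [0,0,0],"rot": [0,0,0],"grip": 0}]}}

```text
time: 4.8
ee_pos: [0.5542, -0.324, 0.0424]
eef_rot: [0.805, 0.593, -0.001, -0.001]
ft_force: [-8.3, 2.7, 4.8]
width: 0.0
grip_force: 4.9
```

>>> {"op": "arm_command", "data": {"steps": [{"slide": [0.001,-0.0003,0],"rot": [0,0,0],"grip": 0},{"slide": [0.001,-0.0003,0],"rot": [0,0,0],"grip": 0},{"slide": [0.001,-0.0003,0],"rot": [0,0,0],"grip": 0},{"slide": [0.0005,-0.0001,0],"rot": [0,0,0],"grip": 0},{"slide": [0,0,0],"rot": [0,0,0],"grip": 0},{"slide": [0,0,0],"rot": [0,0,0],"grip": 0},{"slide": [0,0,0],"rot": [0,0,0],"grip": 0},{"slide": [0,0,0],"rot": [0,0,0],"grip": 0}]}}

```text
time: 5.8
ee_pos: [0.556, -0.3246, 0.0423]
eef_rot: [0.805, 0.593, -0.002, -0.003]
ft_force: [-18.3, 8.3, 12.9]
width: 0.0007
grip_force: 10.6
```

>>> {"op": "arm_command", "data": {"steps": [{"slide": [-0.005,0.0015,0],"rot": [0,0,0],"grip": 0},{"slide": [-0.015,0.0046,0],"rot": [0,0,0],"grip": 0},{"slide": [-0.025,0.0077,0],"rot": [0,0,0],"grip": 0},{"slide": [-0.025,0.0077,0],"rot": [0,0,0],"grip": 0},{"slide": [0,0,0.02],"rot": [0,0,0],"grip": 0},{"slide": [0,0,0.02],"rot": [0,0,0],"grip": 0},{"slide": [0,0,0.02],"rot": [0,0,0],"grip": 0},{"slide": [0,0,0.01],"rot": [0,0,0],"grip": 0}]}}

```text
time: 6.8
ee_pos: [0.4907, -0.3044, 0.1147]
eef_rot: [0.805, 0.593, 0.001, 0.001]
ft_force: [1.2, -0.2, 0.2]
width: 0.0006
grip_force: 0.0
```

Run:
```python
from h import *
p=eyes.camera('top')
cv2.imwrite('pics/z2.png',cv2.resize(cv2.cvtColor(p['pixels'],cv2.COLOR_RGB2BGR)[110:230,370:500],None,fx=5,fy=5,interpolation=cv2.INTER_CUBIC))
print(sensors.read_state()['ee_pos'])
```

```text
[ 0.49084879 -0.30450288  0.1153552 ]
```

View pics/z2.png

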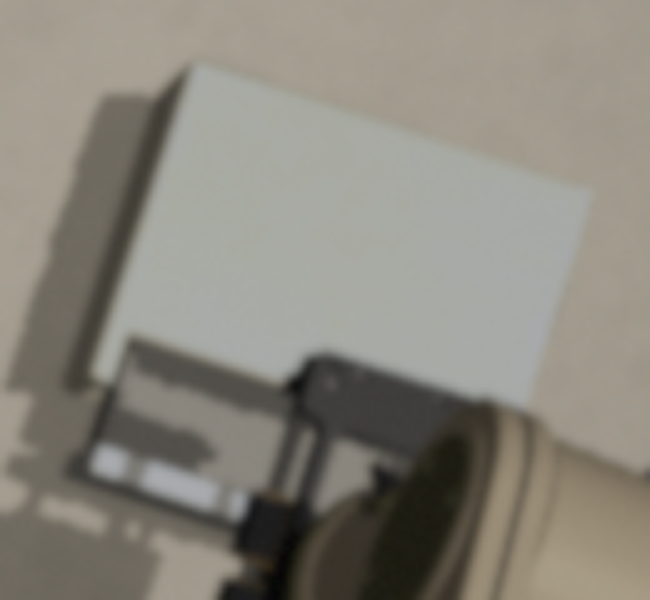

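The drawer is ajar: its bright front strip now runs from (90,470) to about (245,510), with the inside showing behind it. Next I hook it from inside.

>>> {"op": "arm_command", "data": {"steps": [{"slide": [0.032,-0.01,0],"rot": [0,0,0],"grip": 0},{"slide": [0.031,-0.0095,0],"rot": [0,0,0],"grip": 0},{"slide": [0,0,0],"rot": [0,0,0],"grip": 0},{"slide": [0,0,-0.02],"rot": [0,0,0],"grip": 0},{"slide": [0,0,-0.02],"rot": [0,0,0],"grip": 0},{"slide": [0,0,-0.02],"rot": [0,0,0],"grip": 0},{"slide": [0,0,-0.005],"rot": [0,0,0],"grip": 0},{"slide": [0,0,0],"rot": [0,0,0],"grip": 0}]}}

```text
time: 7.85
ee_pos: [0.552, -0.3233, 0.0472]
eef_rot: [0.805, 0.593, -0.0, -0.0]
ft_force: [-0.0, -0.5, 0.1]
width: 0.0005
grip_force: 0.0
```

>>> {"op": "arm_command", "data": {"steps": [{"slide": [-0.01,0.003,0],"rot": [0,0,0],"grip": 0},{"slide": [-0.012,0.0038,0],"rot": [0,0,0],"grip": 0},{"slide": [-0.014,0.0044,0],"rot": [0,0,0],"grip": 0},{"slide": [-0.014,0.0044,0],"rot": [0,0,0],"grip": 0},{"slide": [-0.014,0.0044,0],"rot": [0,0,0],"grip": 0},{"slide": [-0.014,0.0044,0],"rot": [0,0,0],"grip": 0},{"slide": [-0.01,0.003,0],"rot": [0,0,0],"grip": 0},{"slide": [-0.002,0.0006,0],"rot": [0,0,0],"grip": 0}]}}

```text
time: 8.85
ee_pos: [0.4662, -0.2963, 0.0495]
eef_rot: [0.805, 0.593, 0.003, 0.005]
ft_force: [24.1, -6.5, -12.5]
width: 0.0002
grip_force: 10.8
```

>>> {"op": "arm_command", "data": {"steps": [{"slide": [0.0077,-0.0024,0],"rot": [0,0,0],"grip": 0},{"slide": [0,0,0.05],"rot": [0,0,0],"grip": 0},{"slide": [0,0,0.05],"rot": [0,0,0],"grip": 0},{"slide": [0,0,0.05],"rot": [0,0,0],"grip": 0},{"slide": [0,0.05,0],"rot": [0,0,-7],"grip": 1},{"slide": [0,0.05,0],"rot": [0,0,-7],"grip": 1},{"slide": [0,0.05,0],"rot": [0,0,-7],"grip": 1},{"slide": [0,0.05,0],"rot": [0,0,-7],"grip": 1}]}}

```text
time: 9.85
ee_pos: [0.4689, -0.0965, 0.1975]
eef_rot: [0.926, 0.379, -0.001, 0.0]
ft_force: [0.6, -0.2, -0.1]
width: 0.0326
grip_force: 0.0
```

>>> {"op": "arm_command", "data": {"steps": [{"slide": [0.0043,0.0513,0],"rot": [0,0,-2.34],"grip": 1},{"slide": [0.0043,0.0513,0],"rot": [0,0,-2.34],"grip": 1},{"slide": [0.0043,0.0513,0],"rot": [0,0,-2.34],"grip": 1},{"slide": [0.0043,0.0513,0],"rot": [0,0,-2.34],"grip": 1},{"slide": [0.0043,0.0513,0],"rot": [0,0,-2.34],"grip": 1},{"slide": [0.0043,0.0513,0],"rot": [0,0,-2.34],"grip": 1},{"slide": [0.0043,0.0513,0],"rot": [0,0,-2.34],"grip": 1},{"slide": [0,0,0],"rot": [0,0,0],"grip": 1}]}}

```text
time: 10.85
ee_pos: [0.4982, 0.2652, 0.1973]
eef_rot: [0.969, 0.248, -0.001, -0.001]
ft_force: [0.3, -1.3, -0.3]
width: 0.0869
grip_force: 0.0
```

Run:
```python
from h import *
q=sensors.read_state();a=2*np.degrees(np.arctan2(q['eef_rot'][1],q['eef_rot'][0]))-90
print(q['ee_pos'],a,q['width'])
p=eyes.camera('scene')
print(eyes.look_for('carton',p)[:2],proj(p,[.504,.26,.015]))
t=eyes.camera('top')
a=cv2.resize(cv2.cvtColor(t['pixels'],cv2.COLOR_RGB2BGR)[110:270,120:490],None,fx=2,fy=2)
b=cv2.resize(cv2.cvtColor(p['pixels'],cv2.COLOR_RGB2BGR)[190:320,100:380],None,fx=2,fy=2)
o=np.zeros((590,760,3),np.uint8);o[:320,:740]=a;o[325:585,:560]=b;cv2.imwrite('pics/z3.png',o)
```

```text
[0.49816002 0.26516835 0.19725291] -61.312204255208215 0.08694283013825344
[{'bbox': [197.2, 259.5, 240.7, 285.2], 'conf': 0.74}, {'bbox': [295.1, 199.1, 324.8, 216.3], 'conf': 0.68}] [218.51158214 271.07457679]
```

View pics/z3.png

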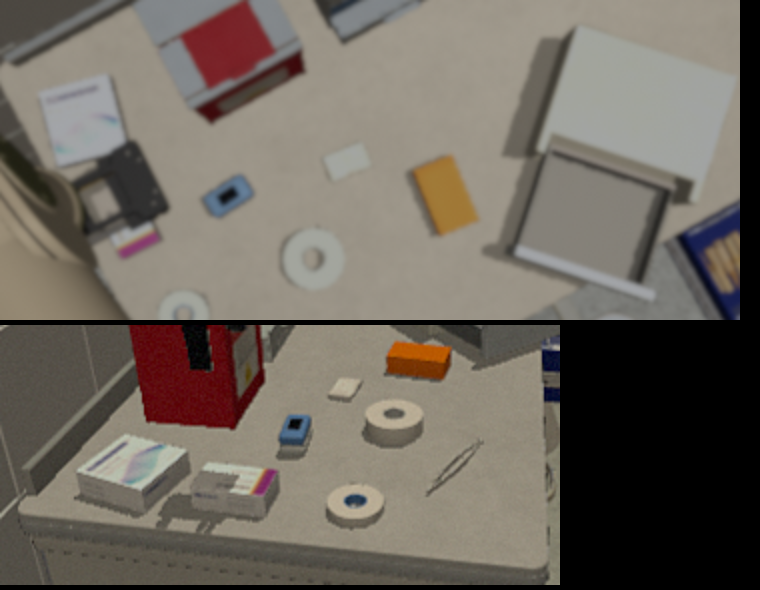

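The drawer is fully open, with its front strip from (515,250) to (655,293). The carton is under the gripper and untouched: its scene box centre matches my projection to a pixel or two.

>>> {"op": "arm_command", "data": {"steps": [{"slide": [0.006,-0.005,-0.02],"rot": [0,0,-0.3],"grip": 1},{"slide": [0,0,-0.04],"rot": [0,0,0],"grip": 1},{"slide": [0,0,-0.04],"rot": [0,0,0],"grip": 1},{"slide": [0,0,-0.04],"rot": [0,0,0],"grip": 1},{"slide": [0,0,-0.03],"rot": [0,0,0],"grip": 1},{"slide": [0,0,-0.015],"rot": [0,0,0],"grip": 1},{"slide": [0,0,-0.004],"rot": [0,0,0],"grip": 1},{"slide": [0,0,0],"rot": [0,0,0],"grip": 1}]}}

```text
time: 12.0
ee_pos: [0.5066, 0.2562, 0.0092]
eef_rot: [0.97, 0.242, 0.001, 0.0]
ft_force: [0.5, 0.4, 0.4]
width: 0.0871
grip_force: 0.0
```

>>> {"op": "arm_command", "data": {"steps": [{"slide": [0,0,0],"rot": [0,0,0],"grip": 0.5},{"slide": [0,0,0],"rot": [0,0,0],"grip": 0.5},{"slide": [0,0,0],"rot": [0,0,0],"grip": 0.5},{"slide": [0,0,0],"rot": [0,0,0],"grip": 0.5},{"slide": [0,0,0],"rot": [0,0,0],"grip": 0.5},{"slide": [0,0,0.01],"rot": [0,0,0],"grip": 0.5},{"slide": [0,0,0.04],"rot": [0,0,0],"grip": 0.5},{"slide": [0,0,0.03],"rot": [0,0,0],"grip": 0.5}], "newtons": 12}}

```text
time: 13.0
ee_pos: [0.5062, 0.2565, 0.0905]
eef_rot: [0.97, 0.243, 0.0, -0.0]
ft_force: [1.5, 0.5, -0.4]
width: 0.0528
grip_force: 12.0
```

>>> {"op": "arm_command", "data": {"steps": [{"slide": [0,0,0.05],"rot": [0,0,0],"grip": 0.5},{"slide": [0,0,0.05],"rot": [0,0,0],"grip": 0.5},{"slide": [0,-0.05,0],"rot": [0,0,-7],"grip": 0.5},{"slide": [0,-0.05,0],"rot": [0,0,-7],"grip": 0.5},{"slide": [0,-0.05,0],"rot": [0,0,-7],"grip": 0.5},{"slide": [0,-0.05,0],"rot": [0,0,-7],"grip": 0.5},{"slide": [0,-0.05,0],"rot": [0,0,-7],"grip": 0.5},{"slide": [0,-0.05,0],"rot": [0,0,-7],"grip": 0.5}]}}

```text
time: 14.0
ee_pos: [0.5057, -0.0453, 0.1893]
eef_rot: [0.992, -0.123, 0.0, 0.0]
ft_force: [0.1, 0.0, -0.9]
width: 0.0531
grip_force: 12.0
```

>>> {"op": "arm_command", "data": {"steps": [{"slide": [0.0007,-0.0445,0],"rot": [0,0,-0.57],"grip": 0.5},{"slide": [0.0007,-0.0445,0],"rot": [0,0,-0.57],"grip": 0.5},{"slide": [0.0007,-0.0445,0],"rot": [0,0,-0.57],"grip": 0.5},{"slide": [0.0007,-0.0445,0],"rot": [0,0,-0.57],"grip": 0.5},{"slide": [0.0007,-0.0445,0],"rot": [0,0,-0.57],"grip": 0.5},{"slide": [0.0007,-0.0445,0],"rot": [0,0,-0.57],"grip": 0.5},{"slide": [0,0,0],"rot": [0,0,0],"grip": 0.5},{"slide": [0,0,0],"rot": [0,0,0],"grip": 0.5}]}}

```text
time: 15.0
ee_pos: [0.5104, -0.3098, 0.1888]
eef_rot: [0.989, -0.15, 0.0, -0.0]
ft_force: [0.5, 0.9, -0.8]
width: 0.053
grip_force: 12.0
```

>>> {"op": "arm_command", "data": {"steps": [{"slide": [0,0,-0.035],"rot": [0,0,0],"grip": 0.5},{"slide": [0,0,-0.035],"rot": [0,0,0],"grip": 0.5},{"slide": [0,0,-0.03],"rot": [0,0,0],"grip": 0.5},{"slide": [0,0,-0.025],"rot": [0,0,0],"grip": 0.5},{"slide": [0,0,-0.02],"rot": [0,0,0],"grip": 0.5},{"slide": [0,0,-0.01],"rot": [0,0,0],"grip": 0.5},{"slide": [0,0,0],"rot": [0,0,0],"grip": 0.5},{"slide": [0,0,0],"rot": [0,0,0],"grip": 0.5}]}}

```text
time: 16.0
ee_pos: [0.5108, -0.311, 0.0346]
eef_rot: [0.989, -0.151, 0.001, 0.0]
ft_force: [0.6, 0.1, -0.1]
width: 0.0528
grip_force: 12.0
```

Free of contact; 3 mm more down, then release to a modest opening and lift.

>>> {"op": "arm_command", "data": {"steps": [{"slide": [0,0,-0.003],"rot": [0,0,0],"grip": 0.5},{"slide": [0,0,0],"rot": [0,0,0],"grip": 0.9},{"slide": [0,0,0],"rot": [0,0,0],"grip": 0.9},{"slide": [0,0,0],"rot": [0,0,0],"grip": 0.9},{"slide": [0,0,0],"rot": [0,0,0],"grip": 0.9},{"slide": [0,0,0.03],"rot": [0,0,0],"grip": 0.9},{"slide": [0,0,0.05],"rot": [0,0,0],"grip": 0.9},{"slide": [0,0,0.05],"rot": [0,0,0],"grip": 0.9}]}}

```text
time: 17.0
ee_pos: [0.51, -0.3105, 0.162]
eef_rot: [0.989, -0.151, -0.0, -0.0]
ft_force: [0.8, -0.1, -0.4]
width: 0.0787
grip_force: 0.0
```

>>> {"op": "arm_command", "data": {"steps": [{"slide": [-0.035,0.0109,0],"rot": [0,0,0],"grip": 0},{"slide": [-0.035,0.0109,0],"rot": [0,0,0],"grip": 0},{"slide": [-0.035,0.0109,0],"rot": [0,0,0],"grip": 0},{"slide": [0,0,0],"rot": [0,0,0],"grip": 0},{"slide": [0,0,-0.03],"rot": [0,0,0],"grip": 0},{"slide": [0,0,-0.03],"rot": [0,0,0],"grip": 0},{"slide": [0,0,-0.03],"rot": [0,0,0],"grip": 0},{"slide": [0,0,-0.027],"rot": [0,0,0],"grip": 0}]}}

```text
time: 18.0
ee_pos: [0.4059, -0.278, 0.0426]
eef_rot: [0.989, -0.151, 0.0, -0.0]
ft_force: [-1.2, -1.4, 0.3]
width: 0.0063
grip_force: 0.0
```

Run:
```python
from h import *
t=eyes.camera('top')
cv2.imwrite('pics/z4.png',cv2.resize(cv2.cvtColor(t['pixels'],cv2.COLOR_RGB2BGR)[110:270,340:500],None,fx=3.5,fy=3.5,interpolation=cv2.INTER_CUBIC))
print(sensors.read_state()['ee_pos'])
```

```text
[ 0.4041037  -0.27690199  0.03942733]
```

View pics/z4.png

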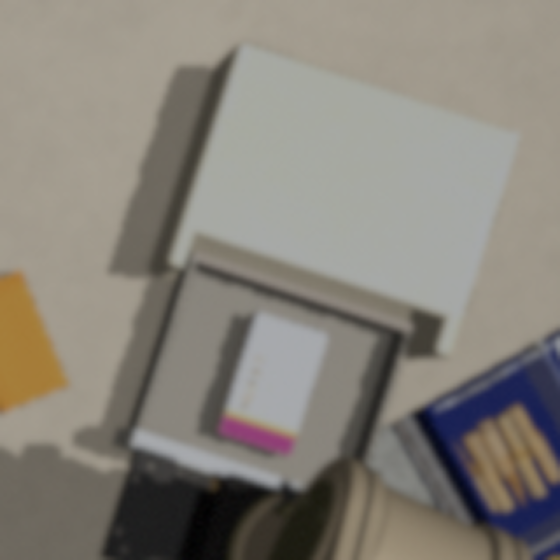

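The carton lies flat inside the drawer, from (255,310) to (290,450) in the crop. Now I push the drawer shut.

>>> {"op": "arm_command", "data": {"steps": [{"slide": [0.008,-0.0025,0],"rot": [0,0,0],"grip": 0},{"slide": [0.008,-0.0025,0],"rot": [0,0,0],"grip": 0},{"slide": [0.008,-0.0025,0],"rot": [0,0,0],"grip": 0},{"slide": [0.01,-0.0031,0],"rot": [0,0,0],"grip": 0},{"slide": [0.012,-0.0037,0],"rot": [0,0,0],"grip": 0},{"slide": [0.012,-0.0037,0],"rot": [0,0,0],"grip": 0},{"slide": [0.012,-0.0037,0],"rot": [0,0,0],"grip": 0},{"slide": [0.012,-0.0037,0],"rot": [0,0,0],"grip": 0}]}}

```text
time: 19.05
ee_pos: [0.4879, -0.3038, 0.0434]
eef_rot: [0.989, -0.151, -0.0, 0.0]
ft_force: [-2.6, -0.6, 0.3]
width: 0.0003
grip_force: 1.5
```

>>> {"op": "arm_command", "data": {"steps": [{"slide": [0.012,-0.0037,0],"rot": [0,0,0],"grip": 0},{"slide": [0.012,-0.0037,0],"rot": [0,0,0],"grip": 0},{"slide": [0.01,-0.0031,0],"rot": [0,0,0],"grip": 0},{"slide": [0.008,-0.0025,0],"rot": [0,0,0],"grip": 0},{"slide": [0.006,-0.0019,0],"rot": [0,0,0],"grip": 0},{"slide": [0.004,-0.0012,0],"rot": [0,0,0],"grip": 0},{"slide": [0.002,-0.0006,0],"rot": [0,0,0],"grip": 0},{"slide": [0.002,-0.0006,0],"rot": [0,0,0],"grip": 0}]}}

```text
time: 20.05
ee_pos: [0.5424, -0.3209, 0.0434]
eef_rot: [0.989, -0.151, -0.001, -0.0]
ft_force: [-9.5, 1.7, 5.1]
width: 0.0002
grip_force: 4.8
```

>>> {"op": "arm_command", "data": {"steps": [{"slide": [0.002,-0.0006,0],"rot": [0,0,0],"grip": 0},{"slide": [0.002,-0.0006,0],"rot": [0,0,0],"grip": 0},{"slide": [0.002,-0.0006,0],"rot": [0,0,0],"grip": 0},{"slide": [0.002,-0.0006,0],"rot": [0,0,0],"grip": 0},{"slide": [0.0015,-0.0005,0],"rot": [0,0,0],"grip": 0},{"slide": [0.001,-0.0003,0],"rot": [0,0,0],"grip": 0},{"slide": [0.001,-0.0003,0],"rot": [0,0,0],"grip": 0},{"slide": [0,0,0],"rot": [0,0,0],"grip": 0}]}}

```text
time: 21.05
ee_pos: [0.5539, -0.3245, 0.0434]
eef_rot: [0.989, -0.151, -0.001, 0.0]
ft_force: [-8.9, -0.0, 4.9]
width: 0.0009
grip_force: 4.2
```

>>> {"op": "arm_command", "data": {"steps": [{"slide": [0.001,-0.0003,0],"rot": [0,0,0],"grip": 0},{"slide": [0.001,-0.0003,0],"rot": [0,0,0],"grip": 0},{"slide": [0.001,-0.0003,0],"rot": [0,0,0],"grip": 0},{"slide": [0.001,-0.0003,0],"rot": [0,0,0],"grip": 0},{"slide": [0.001,-0.0003,0],"rot": [0,0,0],"grip": 0},{"slide": [0,0,0],"rot": [0,0,0],"grip": 0},{"slide": [0,0,0],"rot": [0,0,0],"grip": 0},{"slide": [0,0,0],"rot": [0,0,0],"grip": 0}]}}

```text
time: 22.05
ee_pos: [0.5582, -0.3259, 0.0434]
eef_rot: [0.988, -0.151, -0.002, 0.0]
ft_force: [-11.9, 1.5, 7.1]
width: 0.0004
grip_force: 5.9
```

>>> {"op": "arm_command", "data": {"steps": [{"slide": [0.001,-0.0003,0],"rot": [0,0,0],"grip": 0},{"slide": [0.001,-0.0003,0],"rot": [0,0,0],"grip": 0},{"slide": [0.0005,-0.0001,0],"rot": [0,0,0],"grip": 0},{"slide": [0,0,0],"rot": [0,0,0],"grip": 0},{"slide": [0,0,0],"rot": [0,0,0],"grip": 0},{"slide": [0,0,0],"rot": [0,0,0],"grip": 0},{"slide": [0,0,0],"rot": [0,0,0],"grip": 0},{"slide": [0,0,0],"rot": [0,0,0],"grip": 0}]}}

```text
time: 23.05
ee_pos: [0.5582, -0.3259, 0.0434]
eef_rot: [0.988, -0.151, -0.005, -0.0]
ft_force: [-26.0, 7.6, 17.6]
width: 0.0004
grip_force: 13.5
```

At the stop (27 N, no further travel). Back off and lift.

>>> {"op": "arm_command", "data": {"steps": [{"slide": [-0.004,0.0012,0],"rot": [0,0,0],"grip": 0},{"slide": [-0.006,0.0019,0],"rot": [0,0,0],"grip": 0},{"slide": [-0.02,0.0062,0],"rot": [0,0,0],"grip": 0},{"slide": [-0.025,0.0077,0],"rot": [0,0,0],"grip": 0},{"slide": [-0.03,0.0093,0],"rot": [0,0,0],"grip": 0},{"slide": [-0.03,0.0093,0.02],"rot": [0,0,0],"grip": 0},{"slide": [0,0.04,0.04],"rot": [0,0,0],"grip": 0},{"slide": [0,0.04,0.04],"rot": [0,0,0],"grip": 0}]}}

```text
time: 24.05
ee_pos: [0.4479, -0.2095, 0.1451]
eef_rot: [0.989, -0.151, 0.001, -0.0]
ft_force: [1.0, 0.9, 0.8]
width: 0.0008
grip_force: 0.0
```

>>> {"op": "arm_command", "data": {"steps": [{"slide": [0,0.05,0.02],"rot": [0,0,0],"grip": 0},{"slide": [0,0.05,0.02],"rot": [0,0,0],"grip": 0},{"slide": [0,0.05,0],"rot": [0,0,0],"grip": 0},{"slide": [0,0.05,0],"rot": [0,0,0],"grip": 0},{"slide": [0,0,0],"rot": [0,0,0],"grip": 0},{"slide": [0,0,0],"rot": [0,0,0],"grip": 0},{"slide": [0,0,0],"rot": [0,0,0],"grip": 0},{"slide": [0,0,0],"rot": [0,0,0],"grip": 0}]}}

```text
time: 25.05
ee_pos: [0.4473, -0.0116, 0.1835]
eef_rot: [0.988, -0.152, -0.0, -0.0]
ft_force: [1.1, 0.2, -0.4]
width: 0.0002
grip_force: 0.0
```

Run:
```python
from h import *
t=eyes.camera('top')
cv2.imwrite('pics/z5.png',cv2.resize(cv2.cvtColor(t['pixels'],cv2.COLOR_RGB2BGR)[110:270,110:500],None,fx=2,fy=2,interpolation=cv2.INTER_CUBIC))
print(sensors.read_state()['ee_pos'],sensors.read_state()['ft_force'])
```

```text
[ 0.44726358 -0.0114622   0.18350702] [ 0.23203306  0.86434133 -0.2370775 ]
```

View pics/z5.png

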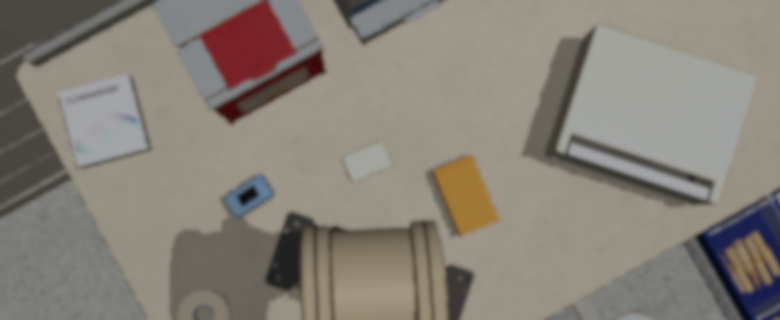

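The drawer is flush: its front strip runs from (567,150) to (712,195), as at the start. The bystanders in view haven't moved and the arm is clear, so I'm handing in.

```bash
python3 -c "
from bench import order
print(order.close_job())"
```

```text
the job is handed in; nothing more can be done
None
```

The carton is in the drawer and the drawer is latched shut with its front flush. I handed the job in at about 25 s of the 72 s limit. The last picture showed the oximeter and square carton in place, but the arm hid the thick tape roll. The hand-in returned no verdict.

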